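# Lay the cover plate on a pile of cut bars

### The job

Take the longest of the three plates out of the slotted rack, lean it on the sloped rest with its foot against the ledge and let go of it. Then take it again by its two long sides and lower it gently, flat, onto the pile of bars until it is felt to touch, and only then let go, leaving it centred on the pile and lengthwise along the bars. Do not drop the plate or press it hard on the pile, and leave the two shorter plates standing in the rack.

Things in the scene. Friction and masses are not known exactly. Their poses are not given: they have to be found in the camera images.
- plate: The longest plate: bare aluminium, 140 x 60 x 10 mm, with a 20 mm round hole through its middle; 0.18 to 0.31 kg. It starts upright in one of the rack's three slots. Origin: the centre of the plate. Own z along the 140 mm length (up at the start), y along the 60 mm width, x along the 10 mm thickness.
- short_a: A shorter bare aluminium plate, 75 mm long (upright), 60 mm wide, 10 mm thick, in another slot; stays there. Origin: its centre, axes as for the long plate.
- short_b: The shortest bare aluminium plate, 60 mm long (upright), 60 mm wide, 10 mm thick, in another slot; stays there. Origin: its centre, axes as for the long plate.
- rack: Fixed black rack, 125 mm (its x) by 90 mm (y), left or right on the table. Three slots at x = -34, 0 and 34 mm, each 13 mm wide, hold plates upright, their thickness along the rack's x (plate and rack axes agree). Slot floors lie 12 mm above the table; slot walls reach 57 mm above it. Origin: centre of the underside, on the table.
- rest: Fixed grey rest on a 140 x 90 x 8 mm base. A board (36 mm wide, 75 mm up the slope) slopes at 50 degrees to the table, low at the rest's +x side and rising to its -x: its face looks to +x and up. At its foot a 70 mm wide ledge, square to it, sticks out 18 mm. Origin: centre of the underside, on the table; x points roughly away from the robot (within 0.3 rad).
- rest_corner (a point): Middle of the inner corner between the board and the ledge of the rest, at x = 45 mm, z = 40 mm of the rest; the corner runs along the rest's y. A plate leaning there has a short edge on the ledge; its upper 65 mm and 12 mm of each side overhang the board, free for fingers.
- rest_mid (a point): Where the centre of the long plate lies when it leans fully home and centred on the sloped rest (70 mm up the slope from the inner corner, 5 mm off the board's face). Fixed to the rest, axes as the rest.
- stand: Fixed dark steel stand (base 180 x 90 x 8 mm, end stops 29 mm high) with a pile of flat steel bars, on the other side of the table from the rack. The bars, 150 mm long along its x and 46 mm wide, are centred on it and rigid. The pile's height is not given: its level top is 40 to 80 mm above the table. Both long sides are free down to the base. Origin: centre of the underside, on the table.
- stand_mid (a point): Point on the middle axis of the pile, at the top of the stand's base, 8 mm above the table; axes as the stand. It tells the pile's place, not its height.
Things that resemble listed ones, but are neither listed nor needed, are in the scene too. Leave any yellow look-alike of the rest alone.

How it is judged (in metres and radians):
On the way, in this order (a step that is already met when the one before it is completed fails the run):
1. the long plate leans on the sloped rest, its centre within 25 mm of its home there, let go and at rest (distance between plate and rest_mid below 0.025 m and contact force between plate and rest above 0.3 N and contact force between plate and the fingers below 0.1 N and linear speed of plate below 0.03 m/s), for 0.2 s.
2. the plate touches the pile while the fingers still hold it (contact force between plate and stand above 0.3 N and contact force between plate and the fingers above 1 N and horizontal distance between plate and stand_mid below 0.03 m), for 0.1 s.
At the end, for the whole second after the job is handed in: The long plate rests flat on the pile (within 0.06 rad, either face up), its centre within 12 mm of the pile's middle axis, its length within 0.1 rad of the bars' length, released and still (horizontal distance between plate and stand_mid below 0.012 m and angle between the z axis of plate and the x axis of stand, either way round below 0.1 rad and (angle between plate's own x axis and vertical below 0.06 rad or angle between plate's own x axis and vertical above 3.0816 rad) and contact force between plate and stand above 0.5 N and contact force between plate and the fingers below 0.1 N and linear speed of plate below 0.02 m/s); the robot touches nothing.
It fails at once if the plate falls free: faster than 0.4 m/s with no finger on it (contact force between plate and the fingers below 0.1 N and linear speed of plate above 0.4 m/s).
It fails at once if the plate is pressed on the pile or stand with more than 40 N (contact force between plate and stand above 40 N).
It fails at once if a shorter plate is moved more than 30 mm (distance of any of short_a, short_b from where it was at the start of the episode above 0.03 m).
It also fails if it takes over 64 s, if anything falls off the work surface, if the arm or the gripper's body presses on something with over 40 N, if the wrist force passes 120 N, or if a joint passes its speed limit or range.

### The arm

A 6-joint arm with a two-finger parallel gripper is mounted at the origin on the work surface. World frame = base frame: x ahead of the robot, y to its left, z up, the work surface at z = 0. Lengths are in m, angles in degrees, forces in N, time in s.
With the tool pointing down it reaches from about 0.4 to 0.925 m from the base axis. Payload 12.5 kg.
Tool frame: the origin (TCP) lies midway between the tips of the shut fingers; the grasp point (between the pads) lies 19 mm behind it (bot.grip_point_offset is the distance from the TCP to the grasp point, in m); z points along the fingers, y is the line along which they close (so a half turn about z gives the same grasp; the last joint's range is limited). The gripper opens to 95 mm and grips with 3 to 60 N. Pads are 20 mm wide; open, the fingers measure 119 mm over their backs; the gripper's body (75 mm by 180 mm) begins 59 mm behind the grasp point.
Start: joints at [-6.05, 28.126, 89.318, -0, 62.55, -6.05], TCP at [0.625, 0, 0.215] pointing down, gripper open.
Joint ranges: [-177.58, 177.58], [-47.91, 125.51], [2.72, 160], [-65.01, 245.01], [3.68, 167.84], [-153.87, 153.87]. Speed limits (degrees/s): [127.2, 127.2, 159.86, 180, 180, 180].

### API

Orientations are given as [roll, pitch, yaw] about the fixed x, y, z axes, in that order (R = Rz(yaw) Ry(pitch) Rx(roll)).
In Python, from station import bot gives the robot as it stands.
- The arm moves only by the tool apply_moves, never from a script. Its argument "moves" is a list of rows, each a list of 7 numbers: the turn, a rotation vector about the world's x, y, z in rad, then the shift along the world's x, y, z in units of 30 mm (1.0 is 30 mm), then the closure, from -1 (fully open) to 1 (shut). In form: [[ax, ay, az, dx, dy, dz, fingers], ...]. A call has 1 to 8 rows; each row is the pose to reach, as a shift and turn from the pose commanded when the call began; what a row does not reach only later rows make up. A row lasts 1/10 s, in which the tool goes at most 50 mm and 8.59 degrees, less where a joint would pass 70% of its speed; a pose out of reach is approached as far as the arm can. A call with a gripper value outside its range is refused whole. The fingers move at their own pace and stop on an object; the grip force is fixed at half the most. Time passes only in rows, so rows that repeat a pose let the fingers close. It gives the time, the measured TCP pose, the force, the opening and the grip force at its end, in the units of the state.
- bot.sense(): the state, without advancing time (a new reading comes with each control period).
- bot.grab_frame(name): name is "scene" or "side" or "wrist"; returns a dict with "pixels" (480x640x3 uint8, red, green, blue), "fx", "fy", "cx", "cy" (pixels), "k1" (the pictures are not rectified: a ray, as slopes to the right and down, at radius r is drawn at 1 + k1 r^2 times it, then the intrinsics apply), "pose" (4x4, takes a point from camera to world coordinates). Camera axes: x right, y down, z forward; pixel columns grow to the right and rows downward; lengths in m; the calibration is good to about 2 mm. A picture is of the moment at which its call begins. There is no depth.
- bot.finish_job(): hands the job in; it is judged then, once.
Trained networks look in the newest picture that a camera, given by its name, has taken for a name from the list of things; names that differ only in an ending like _2 or _b are one class to them, and where a whole thing is asked for, a point or a joint stands for the part that bears it (a point fixed in the world has none). Each returns a list of dicts, best first, with "p" (0 to 1); they miss things now and then, are a little off and sometimes report something else, mostly with a low value. They report only what shows in the picture. A call takes as long as a camera call. They do not tell look-alikes from the thing itself.
- bot.find_in(camera, name): "bbox" ([left, top, width, height] in pixels, round what is visible of it).
- bot.cut_out(camera, name): "pixels" (480x640 bool, what is visible of it) and "bbox" ([left, top, width, height] in pixels, round what is visible of it).
The state is a dict: "time_s": time; "qpos": joint angles; "qd": joint speeds; "joint_torque": joint torques, N m; "position": TCP position; "orientation": TCP orientation; "wrist_force": force on the tool from outside, world axes, zero at the start; "moment": the same for the moment, N m; "gripper_width": finger opening in m; "gripper_force": force on a finger pad.
Only numpy, scipy, OpenCV 4.12 (cv2) and the standard library are available. Lean on these libraries where they do the work, as an engineer would, in place of code of your own. Each camera call takes 0.05 s, during which the arm holds its last target. There are 200 camera calls.

## Working session

There is one attempt and no reset: what is moved stays moved. The work goes in short steps, Python scripts to look and compute and a tool call to move; the robot and the scene stay as the last step left them, time stands still between calls to the robot, and variables do not carry over. Pictures are saved under pics/ and viewed, at most 10 in all, crops included, and the job is handed in when it is done.

Besides the shell and the picture viewer there is one more tool, called after "Emit:" as a command line: name --pt "numbers of a row" for each row, then --argument value for the rest. apply_moves: Moves the arm, as the interface text tells. Its arguments: {"type":"object","properties":{"moves":{"type":"array"}},"required":["moves"]}

```bash
ls; mkdir -p pics; python3 - <<'E'
from station import bot
import cv2,numpy as np
fs={}
for c in("scene","side"):
    f=bot.grab_frame(c); cv2.imwrite(f"pics/{c}0.png",f["pixels"][:,:,::-1]); np.save(f"{c}0.npy",f,allow_pickle=True)
    print(c,f["fx"],f["k1"],np.round(f["pose"],3).tolist())
    for n in("plate","rack","rest","stand"):
        print(n,[(np.round(d["bbox"]).tolist(),round(d["p"],2)) for d in bot.find_in(c,n)])
print(bot.sense())
E
```

```text
pics
scene 514.3534117909131 -0.04190290872761053 [[0.511, 0.722, -0.466, 0.99], [0.859, -0.438, 0.264, -0.223], [-0.013, -0.535, -0.845, 0.876], [0.0, 0.0, 0.0, 1.0]]
plate [([420.0, 145.0, 39.0, 57.0], 0.75)]
rack [([391.0, 151.0, 66.0, 68.0], 0.88)]
rest [([262.0, 253.0, 81.0, 80.0], 0.72), ([349.0, 218.0, 71.0, 72.0], 0.64), ([104.0, 278.0, 98.0, 105.0], 0.6)]
stand [([104.0, 276.0, 98.0, 104.0], 0.94)]
side 609.1181007061018 0.06974716344320941 [[0.936, -0.251, 0.249, 0.293], [-0.353, -0.698, 0.623, -0.674], [0.017, -0.67, -0.742, 0.878], [0.0, 0.0, 0.0, 1.0]]
plate [([252.0, 105.0, 14.0, 68.0], 0.97)]
rack [([211.0, 139.0, 65.0, 52.0], 0.93), ([295.0, 365.0, 129.0, 114.0], 0.32)]
rest [([266.0, 174.0, 79.0, 66.0], 0.96), ([297.0, 234.0, 90.0, 78.0], 0.82), ([225.0, 140.0, 10.0, 40.0], 0.56)]
stand [([294.0, 362.0, 131.0, 116.0], 0.8)]
{'time_s': 0.5, 'qpos': array([-6.05124656e+00,  2.81290989e+01,  8.93197917e+01,  2.10804851e-03,
        6.25490311e+01, -6.05241673e+00]), 'qd': array([ 0.02274933,  0.03922566, -0.09697674, -0.03788992, -0.01168797,
       -0.01472417]), 'joint_torque': array([-1.04150309e-03, -6.12052917e+01, -2.58285767e+01,  6.93531451e-02,
        4.47502441e-02, -3.85393946e-05]), 'position': array([6.25010668e-01, 2.16581211e-05, 2.14624299e-01]), 'orientation': array([ 1.79997736e+02, -1.64116206e-03,  9.00001984e+01]), 'wrist_force': array([ 0.0521003 , -0.4765675 , -0.02099983]), 'moment': array([ 0.01512634,  0.01296776, -0.0524292 ]), 'gripper_force': 0.0, 'gripper_width': 0.09505558890787628}
```

```bash
python3 - <<'E'
import cv2
a=cv2.imread("pics/scene0.png")[120:420,80:480]; cv2.imwrite("pics/scene_c.png",cv2.resize(a,(800,600),interpolation=cv2.INTER_CUBIC))
a=cv2.imread("pics/side0.png")[80:480,180:450]; cv2.imwrite("pics/side_c.png",cv2.resize(a,(405*1,600),interpolation=cv2.INTER_CUBIC))
E
```

```text
(no output)
```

View pics/scene_c.png

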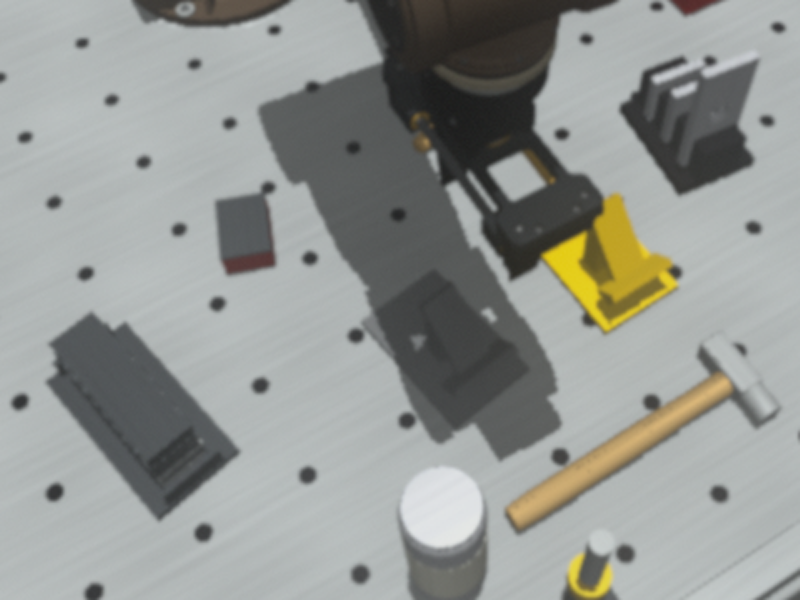

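View pics/side_c.png

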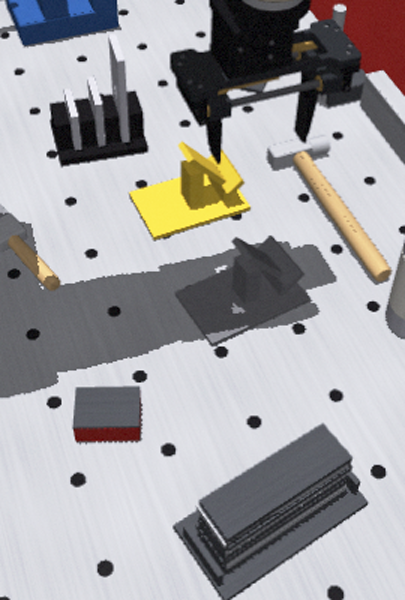

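```bash
cat > h.py <<'E'
import numpy as np,cv2
from scipy.optimize import minimize
def proj(f,P):
    T=np.linalg.inv(f["pose"]); p=P@T[:3,:3].T+T[:3,3]; s=p[:,:2]/p[:,2:]
    s=s*(1+f["k1"]*(s**2).sum(1,keepdims=True)); return s*[f["fx"],f["fy"]]+[f["cx"],f["cy"]]
def box(x0,x1,y0,y1,z0,z1): return np.array([[x,y,z] for x in(x0,x1) for y in(y0,y1) for z in(z0,z1)])/1000
def rack(): return [box(-62.5,62.5,-45,45,0,12)]+[box(a,b,-w,w,0,57) for w in(30,) for a,b in((-47,-40.5),(-27.5,-6.5),(6.5,27.5),(40.5,47))]
def rest():
    c,s=np.cos(np.radians(50)),np.sin(np.radians(50)); o=np.array([45,0,40.]);u=np.array([-c,0,s]);n=np.array([s,0,c]);y=np.array([0,1,0])
    B=lambda a,b,w,d,e:np.array([o+u*i+y*j+n*k for i in(a,b) for j in(-w,w) for k in(d,e)])/1000
    return [box(-70,70,-45,45,0,8),B(0,75,18,-6,0),B(-6,0,35,-6,18)]
def stand(h): return [box(-90,90,-45,45,0,8),box(-75,75,-23,23,8,h)]
def plate(L=140): return [box(-5,5,-30,30,12,12+L)]
def pose(bs,x,y,a):
    R=np.array([[np.cos(a),-np.sin(a),0],[np.sin(a),np.cos(a),0],[0,0,1]]); return [b@R.T+[x,y,0] for b in bs]
def render(f,bs):
    m=np.zeros((480,640),np.uint8)
    S=8
    for b in bs: cv2.fillConvexPoly(m,cv2.convexHull(np.round(proj(f,b)*S).astype(np.int32)),1,shift=3)
    return m>0
def cost(fm,bs): return sum(1-(render(f,bs)&m).sum()/max(1,(render(f,bs)|m).sum()) for f,m in fm)
def back(f,uv,z):
    d=(np.array(uv)-[f["cx"],f["cy"]])/[f["fx"],f["fy"]]; s=d/(1+f["k1"]*(d**2).sum())
    r=f["pose"][:3,:3]@[*s,1]; o=f["pose"][:3,3]; return o+r*(z-o[2])/r[2]
def fit(fm,model,x0,step):
    best=None
    for k in range(2):
        x0=np.array(x0,float); n=len(x0); S=np.vstack([x0]+[x0+np.eye(n)[i]*step[i]*(1 if k==0 else -.4) for i in range(n)])
        r=minimize(lambda q:cost(fm,model(q)),x0,method="Nelder-Mead",options=dict(initial_simplex=S,xatol=1e-4,fatol=1e-4,maxiter=250)); x0=r.x
    return r.x,r.fun
E
python3 - <<'E'
from station import bot
from h import *
F={c:bot.grab_frame(c) for c in("scene","side")}
want={"rack":{"scene":(424,185),"side":(243,165)},"rest":{"scene":(302,293),"side":(342,273)},"stand":{"scene":(153,328),"side":(360,420)},"plate":{"scene":(440,173),"side":(259,139)}}
sv={}
for n,w in want.items():
    fm=[]
    for c in F:
        ds=bot.cut_out(c,n)
        d=min(ds,key=lambda d:np.hypot(d["bbox"][0]+d["bbox"][2]/2-w[c][0],d["bbox"][1]+d["bbox"][3]/2-w[c][1])); print(n,c,d["bbox"],d["pixels"].sum(),round(d["p"],2))
        fm.append((F[c],d["pixels"])); sv[n+c]=d["pixels"]
    g=np.mean([back(F[c],w[c],0.03 if n!="plate" else .08)[:2] for c in F],0)
    res=[]
    for a in ([-.2,.2] if n=="rest" else [-1.2,-.6,0,.6,1.2]):
        if n=="stand": mod=lambda q:pose(stand(q[3]*1000),*q[:3]); x0=[*g,a,.06]; st=[.02,.02,.3,.02]
        else:
            b={"rack":rack,"rest":rest,"plate":plate}[n](); mod=lambda q:pose(b,*q); x0=[*g,a]; st=[.02,.02,.3]
        res.append(fit(fm,mod,x0,st))
    res.sort(key=lambda r:r[1])
    for r in res[:3]: print(n,np.round(r[0],4),round(r[1],3))
np.savez("masks.npz",**sv)
E
```

```text
rack scene [391.3, 149.2, 63.9, 67.0] 1551 0.76
rack side [212.0, 139.7, 64.3, 51.8] 1863 0.9
rack [ 0.5216  0.3118 -0.1003] 0.796
rack [ 0.5214  0.3118 -0.1071] 0.797
rack [ 0.5205  0.3122 -0.1113] 0.798
rest scene [260.4, 255.7, 84.2, 81.8] 3512 0.58
rest side [266.6, 174.8, 78.8, 65.8] 2778 0.57
rest [ 0.6051 -0.0338  0.1587] 1.018
rest [ 0.6048 -0.034   0.1649] 1.019
stand scene [104.4, 280.9, 95.9, 98.6] 4964 0.62
stand side [293.1, 361.1, 131.9, 117.9] 7837 0.68
stand [ 0.5238 -0.3061  0.2371  0.0773] 0.068
stand [ 0.5237 -0.3061  0.2378  0.0774] 0.069
stand [ 0.5238 -0.306   0.2384  0.0774] 0.069
plate scene [419.0, 143.8, 38.6, 59.2] 1055 0.74Traceback (most recent call last):
  File "<stdin>", line 10, in <module>
ValueError: min() iterable argument is empty
```

```bash
python3 - <<'E'
from station import bot
from h import *
F={c:bot.grab_frame(c) for c in("scene","side")}
want={"rest":{"scene":(302,293),"side":(342,273)},"plate":{"scene":(440,173),"side":(259,139)}}
for n,w in want.items():
    fm=[]
    for c in F:
        for t in range(4):
            ds=[d for d in bot.cut_out(c,n) if np.hypot(d["bbox"][0]+d["bbox"][2]/2-w[c][0],d["bbox"][1]+d["bbox"][3]/2-w[c][1])<20]
            if ds: break
            F[c]=bot.grab_frame(c)
        else: print(n,c,"none"); continue
        d=ds[0]; print(n,c,d["bbox"],d["pixels"].sum(),round(d["p"],2)); fm.append((F[c],d["pixels"]))
    g=np.mean([back(F[c],w[c],0.03 if n!="plate" else .08)[:2] for c in F],0)
    b=rest() if n=="rest" else [box(-5,5,-30,30,z,152) for z in (45,)]
    res=sorted([fit(fm,lambda q:pose(b,*q),[*g,a],[.02,.02,.3]) for a in([-.2,.2] if n=="rest" else [-1.2,-.6,0,.6])],key=lambda r:r[1])
    for r in res[:3]: print(n,np.round(r[0],4),round(r[1],3))
    for i,(f,m) in enumerate(fm):
        im=f["pixels"][:,:,::-1].copy()
        for bb in pose(b,*res[0][0]): cv2.polylines(im,[cv2.convexHull(np.round(proj(f,bb)*8).astype(np.int32))],True,(0,255,0),1,cv2.LINE_AA,3)
        im[:,:,2][m]=np.maximum(im[:,:,2][m],160); y,x=np.argwhere(m).mean(0).astype(int)
        cv2.imwrite(f"pics/{n}_{i}.png",cv2.resize(im[y-60:y+60,x-60:x+60],(380,300)))
import glob
L={p:cv2.imread(p) for p in sorted(glob.glob("pics/rest_*.png")+glob.glob("pics/plate_*.png"))}; print(list(L))
v=list(L.values()); v+= [v[0]*0]*(4-len(v)); cv2.imwrite("pics/q.png",np.vstack([np.hstack(v[:2]),np.hstack(v[2:4])]))
E
```

```text
rest scene [263.8, 258.7, 77.9, 78.5] 3286 0.9
rest side [296.2, 236.8, 90.4, 75.5] 3502 0.71
rest [ 0.6038 -0.0336  0.1678] 0.128
rest [ 0.6035 -0.0341  0.1624] 0.131
plate scene [418.3, 145.2, 40.6, 53.5] 1092 0.62
plate side [252.5, 102.3, 10.2, 70.9] 542 0.86
plate [ 0.5549  0.3093 -0.132 ] 0.315
plate [0.5549 0.3103 3.0132] 0.316
plate [ 0.5549  0.3096 -0.1323] 0.317
['pics/plate_0.png', 'pics/plate_1.png', 'pics/rest_0.png', 'pics/rest_1.png']
```

View pics/q.png

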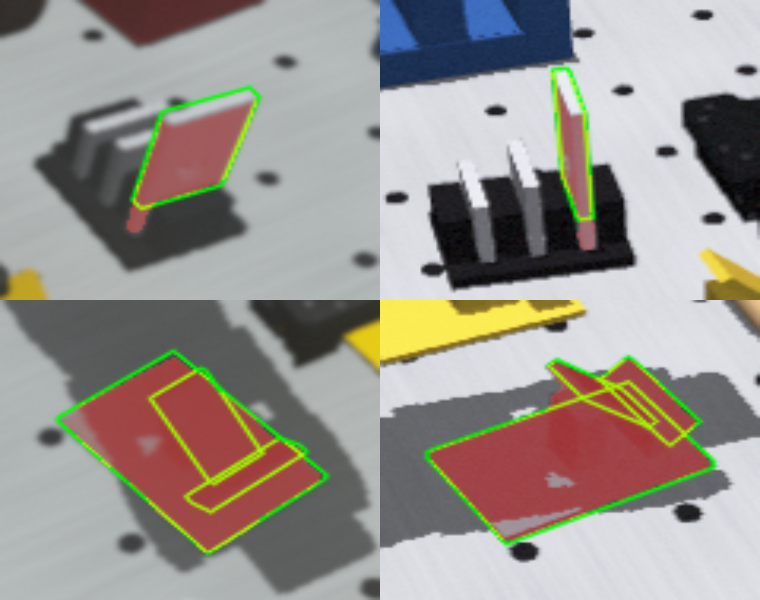

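The grey rest is around scene pixel (302,293), at world (0.604, -0.034) with yaw 0.168. The plate is in the +x slot at (0.555, 0.309) with yaw -0.13. The stand is at (0.524, -0.306) with yaw 0.237 and a top near 77 mm. Before grasping, I'll test that the leaning and regrasp poses are in reach.

```bash
cat >> h.py <<'E'
from scipy.spatial.transform import Rotation as Ro
R0=Ro.from_euler("xyz",[180,0,90],degrees=True)
REST=(0.6038,-0.0336,0.168)
def restp(u,n,y=0):  # point in world from slope coords (mm)
    c,s=np.cos(np.radians(50)),np.sin(np.radians(50)); p=np.array([45-u*c+n*s,y,40+u*s+n*c])/1000
    return Ro.from_euler("z",REST[2]).apply(p)+[REST[0],REST[1],0]
Rlean=Ro.from_euler("z",REST[2])*Ro.from_euler("y",-40,degrees=True)*R0          # closing along n, tool along -u
Rtake=Ro.from_euler("z",REST[2])*Ro.from_euler("y",50,degrees=True)*Ro.from_euler("z",90,degrees=True)*R0 # closing along y, tool along -n
Rtake2=Ro.from_euler("z",REST[2])*Ro.from_euler("y",50,degrees=True)*Ro.from_euler("z",-90,degrees=True)*R0
def go(bot,p,R,s=None):
    s=s or bot.sense(); Rc=Ro.from_euler("xyz",s["orientation"],degrees=True)
    print("turn",np.round((R*Rc.inv()).as_rotvec(),3).tolist(),"shift",np.round((np.array(p)-s["position"])/.03,3).tolist())
E
python3 - <<'E'
from station import bot
from h import *
print(bot.sense()["time_s"],restp(96,5),restp(70,5-19))
go(bot,restp(96,5)+[0,0,.05],Rlean); go(bot,restp(70,-14)+[0.06,0,.06],Rtake);go(bot,restp(70,-14)+[0.06,0,.06],Rtake2)
E
```

```text
1.3 [ 0.59110391 -0.03575324  0.1167542 ] [ 0.59323117 -0.03539246  0.08462408]
turn [0.059, -0.696, 0.161] shift [-1.131, -1.192, -1.597]
turn [0.636, 0.753, 1.615] shift [0.94, -1.18, -2.335]
turn [-0.721, 0.609, -1.307] shift [0.94, -1.18, -2.335]
```

Emit:
apply_moves --pt "0.059 -0.696 0.161 -1.13 -1.19 -1.0 -1" --pt "0.059 -0.696 0.161 -1.13 -1.19 -1.0 -1" --pt "0.059 -0.696 0.161 -1.13 -1.19 -1.6 -1" --pt "0.059 -0.696 0.161 -1.13 -1.19 -1.6 -1" --pt "0.059 -0.696 0.161 -1.13 -1.19 -1.6 -1" --pt "0.059 -0.696 0.161 -1.13 -1.19 -1.6 -1" --pt "0.059 -0.696 0.161 -1.13 -1.19 -1.6 -1"

```text
time_s: 2.0
position: [0.5941, -0.022, 0.1679]
orientation: [145.6, -3.1, 100.2]
wrist_force: [0.3, -0.3, 1.4]
gripper_width: 0.095
gripper_force: 0.0
```

```bash
python3 - <<'E'
from station import bot
from h import *
s=bot.sense();print(s["qpos"].round(1)); go(bot,restp(96,5)+[0,0,.05],Rlean); go(bot,restp(70,-14)+[0.09,0.015,.09],Rtake)
E
```

```text
[-16.3  22.2 119.2  65.4  18.8 -85. ]
turn [-0.037, -0.105, -0.013] shift [-0.1, -0.459, -0.039]
turn [0.004, 1.105, 1.697] shift [2.971, 0.053, 0.223]
```

Emit:
apply_moves --pt "-0.037 -0.105 -0.013 -0.1 -0.46 0 -1" --pt "-0.037 -0.105 -0.013 -0.1 -0.46 0 -1" --pt "-0.037 -0.105 -0.013 -0.1 -0.46 0 -1" --pt "-0.037 -0.105 -0.013 -0.1 -0.46 -1.1 -1" --pt "-0.037 -0.105 -0.013 -0.1 -0.46 -1.1 -1" --pt "-0.037 -0.105 -0.013 -0.1 -0.46 -1.1 -1"

```text
time_s: 2.6
position: [0.5907, -0.0355, 0.1336]
orientation: [140.2, -0.1, 99.6]
wrist_force: [-0.5, -0.3, 0.5]
gripper_width: 0.095
gripper_force: 0.0
```

```bash
python3 - <<'E'
from station import bot
from h import *
s=bot.sense();print(s["qpos"].round(1)); go(bot,restp(96,5)+[0,0,.0167],Rlean); go(bot,restp(70,-14)+[0.09,0.015,.12],Rtake)
E
```

```text
[ -17.7   26.2  125.   113.2   18.7 -135.9]
turn [-0.001, -0.004, 0.0] shift [0.012, -0.008, -0.005]
turn [-0.052, 1.213, 1.704] shift [3.083, 0.504, 2.367]
```

```bash
python3 - <<'E'
from station import bot
from h import *
go(bot,[.555,.309,.215],Ro.from_euler("z",-.131)*R0)
E
```

```text
turn [-0.015, 0.696, -0.286] shift [-1.192, 11.484, 2.713]
```

Emit:
apply_moves --pt "0 0.1 0 0 0 1.5 -1" --pt "-0.015 0.696 -0.286 0 0.5 2.7 -1" --pt "-0.015 0.696 -0.286 0 1 2.7 -1" --pt "-0.015 0.696 -0.286 0 2 2.7 -1" --pt "-0.015 0.696 -0.286 -0.5 4 2.7 -1" --pt "-0.015 0.696 -0.286 -1 5 2.7 -1" --pt "-0.015 0.696 -0.286 -1.2 6 2.7 -1" --pt "-0.015 0.696 -0.286 -1.2 7.5 2.7 -1"

```text
time_s: 3.4
position: [0.5789, 0.0771, 0.1918]
orientation: [155.2, -8.1, 97.7]
wrist_force: [0.3, -1.1, -0.8]
gripper_width: 0.0954
gripper_force: 0.0
```

```bash
python3 - <<'E'
from station import bot
from h import *
print(bot.sense()["qpos"].round(1));go(bot,[.555,.309,.215],Ro.from_euler("z",-.131)*R0)
E
```

```text
[ -4.7  19.6 113.7  28.9  26.5 -34.4]
turn [-0.141, 0.434, -0.23] shift [-0.796, 7.73, 0.774]
```

Emit:
apply_moves --pt "-0.141 0.434 -0.23 -0.2 0 0.77 -1" --pt "-0.141 0.434 -0.23 -0.4 1 0.77 -1" --pt "-0.141 0.434 -0.23 -0.8 2.5 0.77 -1" --pt "-0.141 0.434 -0.23 -0.8 4 0.77 -1" --pt "-0.141 0.434 -0.23 -0.8 5.5 0.77 -1" --pt "-0.141 0.434 -0.23 -0.8 7 0.77 -1" --pt "-0.141 0.434 -0.23 -0.8 7.73 0.77 -1" --pt "-0.141 0.434 -0.23 -0.8 7.73 0.77 -1"

```text
time_s: 4.2
position: [0.5548, 0.3119, 0.2141]
orientation: [179.9, -0.1, 82.7]
wrist_force: [0.3, -0.7, 0.0]
gripper_width: 0.095
gripper_force: 0.0
```

```bash
python3 - <<'E'
from station import bot
from h import *
print(bot.sense()["qpos"].round(1));go(bot,[.555,.309,.215],Ro.from_euler("z",-.131)*R0)
f=bot.grab_frame("wrist"); im=f["pixels"][:,:,::-1].copy()
print(f["pose"].round(3).tolist())
for b in pose([box(-5,5,-30,30,12,152)],.555,.309,-.131):
    cv2.polylines(im,[cv2.convexHull(np.round(proj(f,b)*8).astype(np.int32))],True,(0,255,0),1,cv2.LINE_AA,3)
cv2.imwrite("pics/w1.png",im)
E
```

```text
[23.4 29.  87.8  0.  63.  30.7]
turn [-0.001, 0.003, -0.004] shift [0.007, -0.097, 0.031]
[[0.992, -0.123, -0.03, 0.564], [-0.126, -0.957, -0.26, 0.385], [0.003, 0.262, -0.965, 0.384], [0.0, 0.0, 0.0, 1.0]]
```

View pics/w1.png

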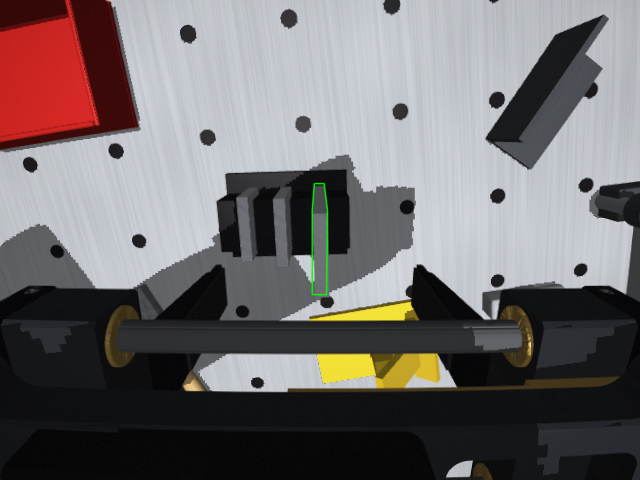

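The overlay matches the long plate at pixels (320,185)–(320,295). I'll descend and close.

Emit:
apply_moves --pt "0 0 0 0 -0.1 -1.5 -1" --pt "0 0 0 0 -0.1 -2.8 -1" --pt "0 0 0 0 -0.1 -3.53 -1" --pt "0 0 0 0 -0.1 -3.53 -1" --pt "0 0 0 0 -0.1 -3.53 1" --pt "0 0 0 0 -0.1 -3.53 1" --pt "0 0 0 0 -0.1 -3.53 1" --pt "0 0 0 0 -0.1 -3.53 1"

```text
time_s: 5.05
position: [0.5553, 0.3061, 0.109]
orientation: [179.9, -0.2, 82.6]
wrist_force: [-0.3, -0.5, -0.2]
gripper_width: 0.0682
gripper_force: 0.0
```

Emit:
apply_moves --pt "0 0 0 0 0 0 1" --pt "0 0 0 0 0 0 1" --pt "0 0 0 0 0 0 1" --pt "0 0 0 0 0 0 1" --pt "0 0 0 0 0 0 1" --pt "0 0 0 0 0 0 1"

```text
time_s: 5.65
position: [0.5549, 0.3061, 0.1078]
orientation: [-180.0, -0.1, 82.6]
wrist_force: [-1.1, 0.5, 0.2]
gripper_width: 0.0208
gripper_force: 0.0
```

Emit:
apply_moves --pt "0 0 0 0 0 0 1" --pt "0 0 0 0 0 0 1" --pt "0 0 0 0 0 0 1" --pt "0 0 0 0 0 0.3 1" --pt "0 0 0 0 0 0.9 1" --pt "0 0 0 0 0 1.6 1" --pt "0 0 0 0 0 2.4 1"

```text
time_s: 6.35
position: [0.5545, 0.3059, 0.1805]
orientation: [-179.9, -0.1, 82.6]
wrist_force: [-0.1, -0.7, -2.4]
gripper_width: 0.0098
gripper_force: 30.0
```

Emit:
apply_moves --pt "0 0 0 0 0 0.8 1" --pt "0 0 0 0 0 1.6 1" --pt "0 0 0 0 0 2.4 1" --pt "0 0 0 0 0 2.8 1" --pt "0 0 0 0 0 2.8 1"

```text
time_s: 6.85
position: [0.5552, 0.3062, 0.2654]
orientation: [179.9, -0.2, 82.6]
wrist_force: [0.6, -0.2, -3.5]
gripper_width: 0.0096
gripper_force: 30.0
```

```bash
python3 - <<'E'
from station import bot
from h import *
f=bot.grab_frame("side"); s=bot.sense(); print(s["position"],s["wrist_force"],s["gripper_width"],s["qpos"].round(1))
z0=s["position"][2]-.108
im=f["pixels"][:,:,::-1].copy()
ds=bot.cut_out("side","plate"); print([d["bbox"] for d in ds])
m=ds[0]["pixels"]
for i,b in enumerate(pose([box(-5,5,-30,30,12,152)],.555,.3065,-.13)):
    b=b+[0,0,z0]
    cv2.polylines(im,[cv2.convexHull(np.round(proj(f,b)*8).astype(np.int32))],True,(0,255,0),1,cv2.LINE_AA,3)
cv2.imwrite("pics/s1.png",cv2.resize(im[0:220,160:380],(600,600)))
go(bot,restp(96,5)+[0,0,.1],Rlean)
E
```

```text
[0.55474939 0.30605081 0.26382858] [-1.08219157e-03  1.95192060e-01 -3.62139236e+00] 0.009737229199047709 [22.9 26.4 84.5  0.1 69.1 30.2]
[[251.4, 29.5, 13.5, 82.9]]
turn [0.012, -0.702, 0.285] shift [1.22, -11.389, -1.539]
```

View pics/s1.png

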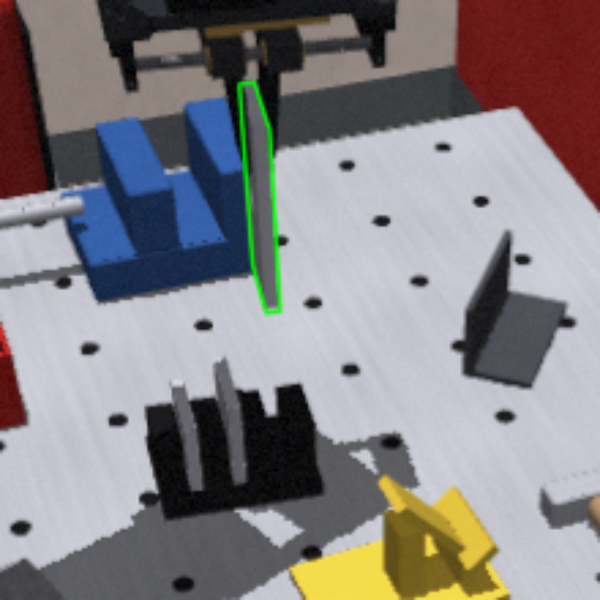

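The side view shows the plate upright in the fingers, matching the overlay at crop (260,200), with both short plates still in the rack at (187,435) and (230,420). Next, over to the rest.

Emit:
apply_moves --pt "0 0 0 0 -1 0.3 1" --pt "0 0 0.1 0.3 -2.3 0.3 1" --pt "0 0 0.2 0.5 -3.7 0.3 1" --pt "0 0 0.285 0.7 -5.1 0.3 1" --pt "0 0 0.285 0.9 -6.5 0.3 1" --pt "0 0 0.285 1.1 -7.9 0.3 1" --pt "0 0 0.285 1.2 -9.3 0.3 1" --pt "0 0 0.285 1.2 -10.3 0.3 1"

```text
time_s: 7.75
position: [0.5906, -0.0054, 0.2711]
orientation: [-179.8, -0.2, 98.8]
wrist_force: [0.0, 0.5, -2.5]
gripper_width: 0.0097
gripper_force: 30.0
```

```bash
python3 - <<'E'
from station import bot
from h import *
s=bot.sense();print(s["qpos"].round(1)); go(bot,restp(116,35,-3),Rlean); print(restp(116,35,-3))
E
```

```text
[ -7.   22.4  89.9   0.1  67.9 -15.9]
turn [0.11, -0.692, 0.012] shift [0.368, -1.055, -3.992]
[ 0.60158857 -0.0370179   0.15135872]
```

Emit:
apply_moves --pt "0.03 -0.14 0 0.37 -0.4 0 1" --pt "0.05 -0.28 0 0.37 -0.8 -0.2 1" --pt "0.07 -0.42 0 0.37 -1.05 -0.4 1" --pt "0.09 -0.55 0.01 0.37 -1.05 -0.7 1" --pt "0.11 -0.692 0.012 0.37 -1.05 -1 1" --pt "0.11 -0.692 0.012 0.37 -1.05 -1.3 1" --pt "0.11 -0.692 0.012 0.37 -1.05 -1.6 1" --pt "0.11 -0.692 0.012 0.37 -1.05 -2.0 1"

```text
time_s: 8.55
position: [0.6005, -0.0348, 0.2108]
orientation: [140.0, 0.1, 99.6]
wrist_force: [-0.1, -0.4, -3.1]
gripper_width: 0.0098
gripper_force: 30.0
```

```bash
python3 - <<'E'
from station import bot
from h import *
s=bot.sense();print(s["qpos"].round(1)); go(bot,restp(116,35,-3),Rlean)
E
```

```text
[-17.2  18.4 119.7  73.6  17.5 -94. ]
turn [0.001, 0.0, 0.001] shift [0.035, -0.072, -1.98]
```

Emit:
apply_moves --pt "0 0 0 0.03 -0.07 -0.4 1" --pt "0 0 0 0.03 -0.07 -0.8 1" --pt "0 0 0 0.03 -0.07 -1.2 1" --pt "0 0 0 0.03 -0.07 -1.6 1" --pt "0 0 0 0.03 -0.07 -1.98 1" --pt "0 0 0 0.03 -0.07 -1.98 1" --pt "0 0 0 0.03 -0.07 -1.98 1"

```text
time_s: 9.25
position: [0.6024, -0.0365, 0.1526]
orientation: [140.0, -0.0, 99.7]
wrist_force: [0.0, -0.5, -3.1]
gripper_width: 0.01
gripper_force: 30.0
```

```bash
python3 - <<'E'
from station import bot
from h import *
s=bot.sense();print(s["qpos"].round(1)); go(bot,restp(106,8,-3),Rlean); go(bot,restp(97,6,-3),Rlean)
f=bot.grab_frame("side"); im=f["pixels"][:,:,::-1].copy()
for b in pose(rest(),*REST): cv2.polylines(im,[cv2.convexHull(np.round(proj(f,b)*8).astype(np.int32))],True,(0,255,0),1,cv2.LINE_AA,3)
P=np.array([restp(u,n,y) for u in(20,160) for n in(30,40) for y in (-30,30)])
cv2.polylines(im,[cv2.convexHull(np.round(proj(f,P)*8).astype(np.int32))],True,(0,0,255),1,cv2.LINE_AA,3)
cv2.imwrite("pics/s2.png",cv2.resize(im[140:340,240:440],(600,600),interpolation=cv2.INTER_CUBIC))
E
```

```text
[ -17.4   24.6  122.7  103.2   17.5 -125.2]
turn [-0.0, 0.0, -0.001] shift [-0.496, -0.098, -0.874]
turn [-0.0, 0.0, -0.001] shift [-0.357, -0.074, -1.147]
```

View pics/s2.png

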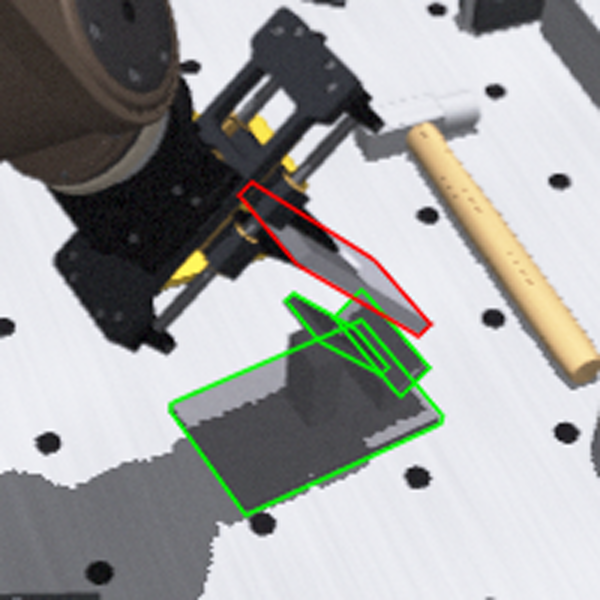

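The held plate (crop 340,265) is parallel to and above the rest's board (crop 340,330), as planned. I'll move in.

Emit:
apply_moves --pt "0 0 0 -0.17 -0.03 -0.3 1" --pt "0 0 0 -0.33 -0.06 -0.6 1" --pt "0 0 0 -0.5 -0.1 -0.87 1" --pt "0 0 0 -0.43 -0.09 -1.0 1" --pt "0 0 0 -0.36 -0.07 -1.12 1" --pt "0 0 0 -0.36 -0.07 -1.15 1" --pt "0 0 0 -0.36 -0.07 -1.15 1"

```text
time_s: 10.0
position: [0.5924, -0.0385, 0.1191]
orientation: [139.8, 0.0, 99.7]
wrist_force: [1.0, -0.3, -2.9]
gripper_width: 0.0103
gripper_force: 30.0
```

```bash
python3 - <<'E'
from station import bot
from h import *
s=bot.sense();print(s["qpos"].round(1),s["wrist_force"].round(2)); go(bot,restp(96,5,-3),Rlean);go(bot,restp(94,4,-3),Rlean)
E
```

```text
[ -18.1   28.1  125.6  119.9   20.3 -143.5] [ 1.   -0.28 -2.9 ]
turn [0.0, 0.003, -0.001] shift [-0.028, -0.008, -0.077]
turn [0.0, 0.003, -0.001] shift [-0.01, -0.005, -0.15]
```

Emit:
apply_moves --pt "0 0 0 -0.02 -0.01 -0.04 1" --pt "0 0 0 -0.02 -0.01 -0.08 1" --pt "0 0 0 -0.02 -0.01 -0.08 1"

```text
time_s: 10.3
position: [0.5917, -0.0389, 0.1167]
orientation: [139.8, 0.0, 99.7]
wrist_force: [-0.0, 0.4, -1.4]
gripper_width: 0.0102
gripper_force: 30.0
```

```bash
python3 - <<'E'
from station import bot
from h import *
s=bot.sense();print(s["qpos"].round(1),s["wrist_force"].round(2)); go(bot,restp(95,5,-3),Rlean);go(bot,restp(93,4,-3),Rlean)
E
```

```text
[ -18.2   28.4  125.8  120.9   20.5 -144.6] [-0.04  0.44 -1.43]
turn [0.0, 0.003, -0.001] shift [0.017, 0.01, -0.023]
turn [0.0, 0.003, -0.001] shift [0.034, 0.013, -0.096]
```

Emit:
apply_moves --pt "0 0 0 0.0 0 -0.04 1" --pt "0 0 0 0.0 0 -0.04 1"

```text
time_s: 10.5
position: [0.5918, -0.0389, 0.1165]
orientation: [139.7, 0.1, 99.7]
wrist_force: [-6.3, -1.2, 11.1]
gripper_width: 0.0099
gripper_force: 30.0
```

Emit:
apply_moves --pt "0 0 0 0 0 0.01 0.6" --pt "0 0 0 0 0 0.01 0.4" --pt "0 0 0 0 0 0.01 0.2" --pt "0 0 0 0 0 0.01 0.0" --pt "0 0 0 0 0 0.01 0.0" --pt "0 0 0 0 0 0.01 0.0" --pt "0 0 0 0 0 0.01 0.0" --pt "0 0 0 0 0 0.01 0.0"

```text
time_s: 11.3
position: [0.5915, -0.0389, 0.1156]
orientation: [139.9, 0.0, 99.7]
wrist_force: [-0.4, 0.5, 0.6]
gripper_width: 0.0476
gripper_force: 0.0
```

```bash
python3 - <<'E'
from station import bot
from h import *
s=bot.sense();print(s["qpos"].round(1),s["wrist_force"].round(2)); go(bot,restp(155,5,-3),Rlean)
f=bot.grab_frame("side"); im=f["pixels"][:,:,::-1].copy()
P=np.array([restp(u,n,y) for u in(0,140) for n in(0,10) for y in (-30,30)])
cv2.polylines(im,[cv2.convexHull(np.round(proj(f,P)*8).astype(np.int32))],True,(0,0,255),1,cv2.LINE_AA,3)
cv2.imwrite("pics/s3.png",cv2.resize(im[140:340,240:440],(600,600),interpolation=cv2.INTER_CUBIC))
E
```

```text
[ -18.2   28.5  125.8  121.2   20.6 -145. ] [-0.4   0.53  0.56]
turn [0.0, 0.002, -0.001] shift [-1.244, -0.206, 1.546]
```

View pics/s3.png

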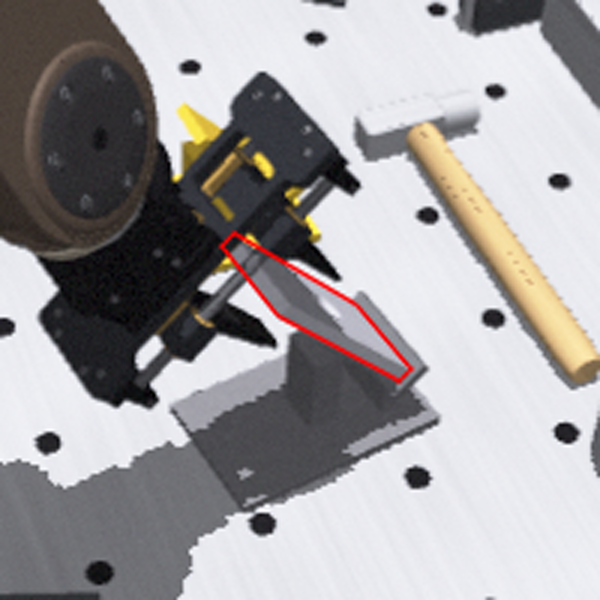

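The plate leans home (crop 320,305), matching the overlay, and the fingers are off it. I'll back out along the slope, then rise.

Emit:
apply_moves --pt "0 0 0 -0.25 -0.04 0.3 0" --pt "0 0 0 -0.5 -0.08 0.6 0" --pt "0 0 0 -0.75 -0.13 0.9 0" --pt "0 0 0 -1.0 -0.17 1.2 0" --pt "0 0 0 -1.3 -0.22 1.55 0" --pt "0 0 0 -1.3 -0.22 2.5 0" --pt "0 0 0 -1.3 -0.22 3.5 0" --pt "0 0 0 -1.3 -0.22 4.5 0"

```text
time_s: 12.15
position: [0.5533, -0.0441, 0.2362]
orientation: [139.7, -0.2, 99.9]
wrist_force: [-0.1, 0.4, -0.2]
gripper_width: 0.0476
gripper_force: 0.0
```

```bash
python3 - <<'E'
from station import bot
from h import *
s=bot.sense();print(s["qpos"].round(1),s["wrist_force"].round(2))
go(bot,[.66,-.02,.3],Ro.from_euler("z",REST[2])*R0)
E
```

```text
[-21.   12.6 123.5  68.7  21.  -91.7] [-0.11  0.41 -0.16]
turn [-0.122, 0.693, -0.003] shift [3.556, 0.805, 2.127]
```

Now untilt while moving out and up, and open the fingers.

Emit:
apply_moves --pt "0 0 0 0.3 0 1 -1" --pt "-0.122 0.693 0 0.8 0.3 2.1 -1" --pt "-0.122 0.693 0 1.4 0.5 2.1 -1" --pt "-0.122 0.693 0 2.2 0.6 2.1 -1" --pt "-0.122 0.693 0 3 0.8 2.1 -1" --pt "-0.122 0.693 0 3.5 0.8 2.1 -1" --pt "-0.122 0.693 0 3.5 0.8 2.1 -1" --pt "-0.122 0.693 0 3.5 0.8 2.1 -1"

```text
time_s: 12.95
position: [0.6599, -0.0195, 0.2979]
orientation: [-179.7, -0.1, 99.8]
wrist_force: [-0.4, -0.2, -1.5]
gripper_width: 0.0946
gripper_force: 0.0
```

```bash
python3 - <<'E'
from station import bot
from h import *
s=bot.sense();print(s["qpos"].round(1))
for R in (Rtake,Rtake2): go(bot,restp(70,75),R)
print(restp(70,75),restp(70,-14))
E
```

```text
[ -7.4  27.6  77.2  -0.   75.5 -17.2]
turn [0.56, 0.782, 1.456] shift [0.02, -0.149, -5.202]
turn [-0.791, 0.553, -1.462] shift [0.02, -0.149, -5.202]
[ 0.66044926 -0.02399237  0.14183218] [ 0.59323117 -0.03539246  0.08462408]
```

Emit:
apply_moves --pt "-0.79 0.553 -1.462 0.5 0 -0.3 -1" --pt "-0.79 0.553 -1.462 1 0 -0.6 -1" --pt "-0.79 0.553 -1.462 1 0 -1 -1" --pt "-0.79 0.553 -1.462 1 0 -1 -1" --pt "-0.79 0.553 -1.462 1 0 -1 -1" --pt "-0.79 0.553 -1.462 1 0 -1 -1" --pt "-0.79 0.553 -1.462 1 0 -1 -1" --pt "-0.79 0.553 -1.462 1 0 -1 -1"

```text
time_s: 13.75
position: [0.6886, -0.0195, 0.2684]
orientation: [-169.3, 34.9, 43.4]
wrist_force: [-0.9, -0.5, -0.3]
gripper_width: 0.0954
gripper_force: 0.0
```

```bash
python3 - <<'E'
from station import bot
from h import *
s=bot.sense();print(s["qpos"].round(1))
go(bot,restp(70,75),Rtake2)
E
```

```text
[ -1.2  47.6  51.1 -16.7 113.7  46.5]
turn [-0.243, 0.175, -0.459] shift [-0.94, -0.15, -4.219]
```

Emit:
apply_moves --pt "-0.243 0.175 -0.459 0 0 -0.5 -1" --pt "-0.243 0.175 -0.459 0 0 -1 -1" --pt "-0.243 0.175 -0.459 0 0 -1.5 -1" --pt "-0.243 0.175 -0.459 0 -0.1 -2 -1" --pt "-0.243 0.175 -0.459 -0.3 -0.15 -2.8 -1" --pt "-0.243 0.175 -0.459 -0.6 -0.15 -3.5 -1" --pt "-0.243 0.175 -0.459 -0.94 -0.15 -4.22 -1" --pt "-0.243 0.175 -0.459 -0.94 -0.15 -4.22 -1"

```text
time_s: 14.55
position: [0.6589, -0.0244, 0.1393]
orientation: [-179.7, 50.2, 10.1]
wrist_force: [-0.2, 0.3, -0.2]
gripper_width: 0.0949
gripper_force: 0.0
```

```bash
python3 - <<'E'
from station import bot
from h import *
s=bot.sense();print(s["qpos"].round(1))
go(bot,restp(70,75),Rtake2); go(bot,restp(70,-14),Rtake2)
f=bot.grab_frame("wrist"); im=f["pixels"][:,:,::-1].copy()
ds=bot.cut_out("wrist","plate"); print([(d["bbox"],d["p"]) for d in ds])
P=np.array([restp(u,n,y) for u in(0,140) for n in(0,10) for y in (-30,30)])
cv2.polylines(im,[cv2.convexHull(np.round(proj(f,P)*8).astype(np.int32))],True,(0,0,255),1,cv2.LINE_AA,3)
cv2.imwrite("pics/w2.png",im)
if ds:
    m=ds[0]["pixels"]
    def mod(q): return [np.array([restp(u+q[0]*1000,n,y+q[1]*1000+(u-70)*q[2]) for u in(0,140) for n in(0,10) for y in (-30,30)])]
    print(fit([(f,m)],mod,[0,0,0],[.005,.005,.05]))
E
```

```text
[ -3.7  58.   54.1 -11.5 116.9  75.8]
turn [-0.003, -0.003, -0.005] shift [0.05, 0.015, 0.084]
turn [-0.003, -0.003, -0.005] shift [-2.19, -0.365, -1.822]
[([276.1, 140.2, 95.9, 179.3], 0.66)]
(array([ 6.46295026e-05, -2.54168658e-03,  4.61560708e-03]), np.float64(0.13742131294964033))
```

View pics/w2.png

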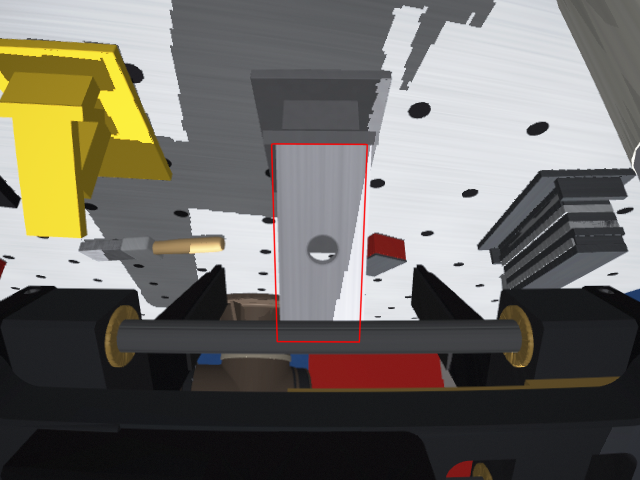

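The overlay matches the leaning plate at pixels (320,240), with the hole at (322,250). I'll move in along the board normal.

Emit:
apply_moves --pt "0 0 0 -0.4 -0.07 -0.33 -1" --pt "0 0 0 -0.8 -0.13 -0.67 -1" --pt "0 0 0 -1.2 -0.2 -1.0 -1" --pt "0 0 0 -1.6 -0.27 -1.33 -1" --pt "0 0 0 -1.9 -0.32 -1.6 -1" --pt "0 0 0 -2.15 -0.36 -1.8 -1" --pt "0 0 0 -2.15 -0.36 -1.8 -1" --pt "0 0 0 -2.15 -0.36 -1.8 -1"

```text
time_s: 15.45
position: [0.5967, -0.0353, 0.0887]
orientation: [-179.8, 49.8, 10.0]
wrist_force: [-0.1, -0.0, -0.4]
gripper_width: 0.0945
gripper_force: 0.0
```

```bash
python3 - <<'E'
from station import bot
from h import *
s=bot.sense();print(s["qpos"].round(1),s["wrist_force"].round(2))
go(bot,restp(70,-12,-1),Rtake2)
E
```

```text
[ -4.7  55.3  68.8 -11.4 104.4  77.5] [-0.13 -0.02 -0.43]
turn [-0.002, 0.004, -0.005] shift [-0.059, -0.026, -0.092]
```

Emit:
apply_moves --pt "0 0 0 -0.06 -0.02 -0.08 -1" --pt "0 0 0 -0.06 -0.02 -0.08 1" --pt "0 0 0 -0.06 -0.02 -0.08 1" --pt "0 0 0 -0.06 -0.02 -0.08 1" --pt "0 0 0 -0.06 -0.02 -0.08 1" --pt "0 0 0 -0.06 -0.02 -0.08 1" --pt "0 0 0 -0.06 -0.02 -0.08 1" --pt "0 0 0 -0.06 -0.02 -0.08 1"

```text
time_s: 16.25
position: [0.5942, -0.0362, 0.0856]
orientation: [-179.8, 49.8, 10.0]
wrist_force: [-0.2, -2.1, 0.9]
gripper_width: 0.0597
gripper_force: 30.1
```

Emit:
apply_moves --pt "0 0 0 0 0 0 1" --pt "0 0 0 0 0 0 1" --pt "0 0 0 0 0 0 1"

```text
time_s: 16.55
position: [0.5942, -0.0361, 0.0857]
orientation: [-179.8, 49.8, 10.0]
wrist_force: [0.1, -3.2, -0.0]
gripper_width: 0.0599
gripper_force: 30.1
```

Emit:
apply_moves --pt "0 0 0 0.1 0.02 0.09 1" --pt "0 0 0 0.3 0.05 0.26 1" --pt "0 0 0 0.7 0.12 0.6 1" --pt "0 0 0 1.1 0.19 0.94 1" --pt "0 0 0 1.5 0.26 1.29 1" --pt "0 0 0 1.5 0.26 2.2 1" --pt "0 0 0 1.5 0.26 3.4 1" --pt "0 0 0 1.5 0.26 4.7 1"

```text
time_s: 17.35
position: [0.6395, -0.0276, 0.2271]
orientation: [-179.7, 49.9, 10.1]
wrist_force: [0.6, -0.8, -3.0]
gripper_width: 0.0596
gripper_force: 30.1
```

```bash
python3 - <<'E'
from station import bot
from h import *
s=bot.sense();print(s["qpos"].round(1),s["wrist_force"].round(2),s["gripper_width"])
Rp=Ro.from_euler("z",.237-np.pi/2)*R0
go(bot,[.524,-.306,.25],Rp); print(Rp.as_euler("xyz",degrees=True))
E
```

```text
[ -4.   51.6  54.9 -12.3 121.9  74.2] [ 0.58 -0.82 -2.97] 0.05955361169671399
turn [0.174, -0.853, 0.058] shift [-3.849, -9.28, 0.762]
[180.           0.          13.57909974]
```

Emit:
apply_moves --pt "0.174 -0.853 0.058 0 0 0.7 1" --pt "0.174 -0.853 0.058 -0.3 -0.5 0.9 1" --pt "0.174 -0.853 0.058 -1 -1.8 0.9 1" --pt "0.174 -0.853 0.058 -1.6 -3.2 0.9 1" --pt "0.174 -0.853 0.058 -2.2 -4.6 0.9 1" --pt "0.174 -0.853 0.058 -2.8 -6 0.9 1" --pt "0.174 -0.853 0.058 -3.4 -7.4 0.9 1" --pt "0.174 -0.853 0.058 -3.85 -8.6 0.9 1"

```text
time_s: 18.15
position: [0.5223, -0.288, 0.2549]
orientation: [179.9, -0.1, 13.4]
wrist_force: [1.3, -0.3, -2.9]
gripper_width: 0.0599
gripper_force: 30.1
```

```bash
python3 - <<'E'
from station import bot
from h import *
s=bot.sense();print(s["qpos"].round(1),s["wrist_force"].round(2),s["gripper_width"])
Rp=Ro.from_euler("z",.237-np.pi/2)*R0
go(bot,[.524,-.306,.19],Rp)
E
```

```text
[-35.2  23.6  90.6   0.   65.7  41.3] [ 1.27 -0.32 -2.87] 0.05987392568890872
turn [0.001, 0.002, 0.003] shift [0.056, -0.6, -2.163]
```

Emit:
apply_moves --pt "0 0 0.003 0.05 -0.6 -0.5 1" --pt "0 0 0.003 0.05 -0.6 -1.2 1" --pt "0 0 0.003 0.05 -0.6 -1.9 1" --pt "0 0 0.003 0.05 -0.6 -2.4 1" --pt "0 0 0.003 0.05 -0.6 -2.7 1" --pt "0 0 0.003 0.05 -0.6 -2.7 1"

```text
time_s: 18.75
position: [0.5254, -0.3035, 0.1712]
orientation: [-179.9, 0.0, 13.7]
wrist_force: [-0.2, 0.2, -3.0]
gripper_width: 0.0599
gripper_force: 30.1
```

```bash
python3 - <<'E'
from station import bot
from h import *
s=bot.sense();p=s["position"];print(p,s["orientation"],s["qpos"].round(1),s["wrist_force"].round(2))
go(bot,[.524,-.306,.19],Ro.from_euler("z",.237-np.pi/2)*R0)
V=[]
for c in("side","scene","wrist"):
    f=bot.grab_frame(c); im=f["pixels"][:,:,::-1].copy()
    for b,col in [(pose([box(-70,70,-30,30,-5,5)],p[0],p[1],.237)[0]+[0,0,p[2]+.017],(0,0,255))]+[(b,(0,255,0)) for b in pose(stand(77),.5238,-.3061,.2375)]:
        cv2.polylines(im,[cv2.convexHull(np.round(proj(f,b)*8).astype(np.int32))],True,col,1,cv2.LINE_AA,3)
    if c=="side": im=im[280:480,270:470]
    if c=="scene": im=im[240:400,80:240]
    V.append(cv2.resize(im,(400,400) if c!="wrist" else (533,400)) if c!="wrist" else im[60:400])
cv2.imwrite("pics/p1.png",cv2.resize(np.vstack([np.hstack(V[:2]),cv2.resize(V[2],(800,425))]),(580,598)))
E
```

```text
[ 0.52538921 -0.30347534  0.17119788] [-1.79926212e+02  4.86975872e-02  1.37023046e+01] [-36.3  29.3  94.7   0.   56.1  40. ] [-0.24  0.21 -3.04]
turn [-0.001, -0.001, -0.002] shift [-0.046, -0.084, 0.627]
```

View pics/p1.png

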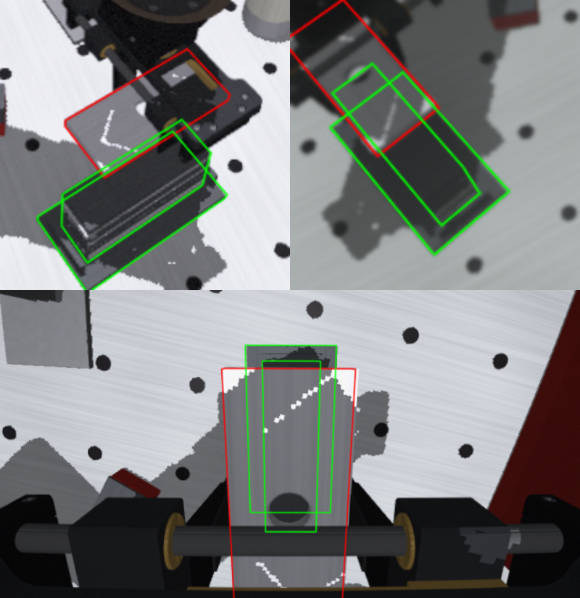

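Red overlay matches the held plate and green the stand, with the plate above and parallel to the pile. I'll lower it with small xy corrections.

Emit:
apply_moves --pt "0 0 -0.002 -0.05 -0.08 -0.6 1" --pt "0 0 -0.002 -0.05 -0.08 -1.2 1" --pt "0 0 -0.002 -0.05 -0.08 -1.8 1" --pt "0 0 -0.002 -0.05 -0.08 -2.3 1" --pt "0 0 -0.002 -0.05 -0.08 -2.7 1" --pt "0 0 -0.002 -0.05 -0.08 -2.9 1" --pt "0 0 -0.002 -0.05 -0.08 -2.9 1" --pt "0 0 -0.002 -0.05 -0.08 -2.9 1"

```text
time_s: 19.7
position: [0.524, -0.3067, 0.0862]
orientation: [179.9, -0.1, 13.6]
wrist_force: [0.1, -0.1, -2.8]
gripper_width: 0.0597
gripper_force: 30.1
```

Emit:
apply_moves --pt "0 0 0 0 0 -0.04 1" --pt "0 0 0 0 0 -0.08 1" --pt "0 0 0 0 0 -0.12 1" --pt "0 0 0 0 0 -0.15 1" --pt "0 0 0 0 0 -0.15 1"

```text
time_s: 20.2
position: [0.5237, -0.3065, 0.081]
orientation: [180.0, -0.0, 13.6]
wrist_force: [-0.6, -0.3, -3.0]
gripper_width: 0.0596
gripper_force: 30.1
```

Emit:
apply_moves --pt "0 0 0 0 0 -0.05 1" --pt "0 0 0 0 0 -0.1 1" --pt "0 0 0 0 0 -0.15 1" --pt "0 0 0 0 0 -0.2 1" --pt "0 0 0 0 0 -0.25 1" --pt "0 0 0 0 0 -0.25 1"

```text
time_s: 20.8
position: [0.5236, -0.3065, 0.0733]
orientation: [180.0, -0.0, 13.5]
wrist_force: [-0.3, 0.3, -2.7]
gripper_width: 0.0595
gripper_force: 30.1
```

Emit:
apply_moves --pt "0 0 0 0 0 -0.02 1" --pt "0 0 0 0 0 -0.04 1" --pt "0 0 0 0 0 -0.06 1" --pt "0 0 0 0 0 -0.06 1"

```text
time_s: 21.2
position: [0.5237, -0.3065, 0.0717]
orientation: [180.0, -0.0, 13.6]
wrist_force: [0.0, 0.2, -2.9]
gripper_width: 0.0598
gripper_force: 30.1
```

Emit:
apply_moves --pt "0 0 0 0 0 -0.02 1" --pt "0 0 0 0 0 -0.04 1" --pt "0 0 0 0 0 -0.06 1" --pt "0 0 0 0 0 -0.06 1"

```text
time_s: 21.6
position: [0.5237, -0.3065, 0.0699]
orientation: [180.0, -0.0, 13.6]
wrist_force: [-0.1, 1.1, -3.2]
gripper_width: 0.0597
gripper_force: 30.1
```

Emit:
apply_moves --pt "0 0 0 0 0 -0.02 1" --pt "0 0 0 0 0 -0.03 1" --pt "0 0 0 0 0 -0.03 1"

```text
time_s: 21.9
position: [0.5237, -0.3065, 0.069]
orientation: [180.0, -0.0, 13.6]
wrist_force: [-0.1, 0.1, -2.5]
gripper_width: 0.0597
gripper_force: 30.1
```

Emit:
apply_moves --pt "0 0 0 0 0 -0.02 1" --pt "0 0 0 0 0 -0.03 1" --pt "0 0 0 0 0 -0.03 1"

```text
time_s: 22.2
position: [0.5237, -0.3065, 0.0681]
orientation: [180.0, -0.0, 13.6]
wrist_force: [0.1, 0.4, -3.2]
gripper_width: 0.0599
gripper_force: 30.1
```

Emit:
apply_moves --pt "0 0 0 0 0 -0.02 1" --pt "0 0 0 0 0 -0.03 1" --pt "0 0 0 0 0 -0.03 1"

```text
time_s: 22.5
position: [0.5237, -0.3065, 0.0672]
orientation: [180.0, -0.0, 13.6]
wrist_force: [0.5, -0.1, -2.6]
gripper_width: 0.0601
gripper_force: 30.1
```

Emit:
apply_moves --pt "0 0 0 0 0 -0.02 1" --pt "0 0 0 0 0 -0.03 1" --pt "0 0 0 0 0 -0.03 1"

```text
time_s: 22.8
position: [0.5237, -0.3065, 0.0663]
orientation: [180.0, -0.0, 13.6]
wrist_force: [-0.4, -0.2, -3.4]
gripper_width: 0.0597
gripper_force: 30.1
```

Emit:
apply_moves --pt "0 0 0 0 0 -0.02 1" --pt "0 0 0 0 0 -0.02 1"

```text
time_s: 23.0
position: [0.5237, -0.3065, 0.0657]
orientation: [180.0, -0.0, 13.5]
wrist_force: [-0.2, -0.2, -2.5]
gripper_width: 0.0597
gripper_force: 30.1
```

Emit:
apply_moves --pt "0 0 0 0 0 -0.02 1" --pt "0 0 0 0 0 -0.02 1"

```text
time_s: 23.2
position: [0.5237, -0.3065, 0.0652]
orientation: [180.0, -0.0, 13.5]
wrist_force: [0.6, 0.5, -2.4]
gripper_width: 0.0598
gripper_force: 30.1
```

Emit:
apply_moves --pt "0 0 0 0 0 -0.02 1" --pt "0 0 0 0 0 -0.02 1"

```text
time_s: 23.4
position: [0.5238, -0.3065, 0.0651]
orientation: [179.9, -0.0, 13.6]
wrist_force: [-2.0, 1.3, 3.8]
gripper_width: 0.0599
gripper_force: 30.1
```

Contact felt, about 6.7 N. I'll hold briefly, then open.

Emit:
apply_moves --pt "0 0 0 0 0 0 1" --pt "0 0 0 0 0 0 1" --pt "0 0 0 0 0 0 1"

```text
time_s: 23.7
position: [0.5238, -0.3066, 0.0651]
orientation: [179.9, -0.0, 13.6]
wrist_force: [-2.8, 2.0, 6.7]
gripper_width: 0.0601
gripper_force: 30.1
```

Emit:
apply_moves --pt "0 0 0 0 0 0 -1" --pt "0 0 0 0 0 0 -1" --pt "0 0 0 0 0 0 -1" --pt "0 0 0 0 0 0 -1" --pt "0 0 0 0 0 0 -1" --pt "0 0 0 0 0 0 -1" --pt "0 0 0 0 0 0 -1"

```text
time_s: 24.4
position: [0.5237, -0.3065, 0.0645]
orientation: [180.0, -0.0, 13.5]
wrist_force: [0.6, -0.3, 0.1]
gripper_width: 0.0953
gripper_force: 0.0
```

Emit:
apply_moves --pt "0 0 0 0 0 0.3 -1" --pt "0 0 0 0 0 0.8 -1" --pt "0 0 0 0 0 1.6 -1" --pt "0 0 0 0 0 2.6 -1" --pt "0 0 0 0 0 3.8 -1" --pt "0 0 0 0 0 5 -1" --pt "0 0 0 0 0 5 -1"

```text
time_s: 25.1
position: [0.5251, -0.3074, 0.2201]
orientation: [179.6, -0.3, 13.6]
wrist_force: [0.5, 0.1, 0.2]
gripper_width: 0.0952
gripper_force: 0.0
```

```bash
python3 - <<'E'
from station import bot
from h import *
V=[];fm=[]
for c in("side","scene"):
    f=bot.grab_frame(c); ds=bot.cut_out(c,"plate"); print(c,[(np.round(d["bbox"]),round(d["p"],2)) for d in ds[:2]])
    im=f["pixels"][:,:,::-1].copy()
    b=pose([box(-70,70,-30,30,77,87)],.5238,-.3061,.2375)[0]
    cv2.polylines(im,[cv2.convexHull(np.round(proj(f,b)*8).astype(np.int32))],True,(0,0,255),1,cv2.LINE_AA,3)
    V.append(cv2.resize(im[280:480,270:470] if c=="side" else im[240:400,80:240],(400,400)))
    if ds: fm.append((f,ds[0]["pixels"]))
cv2.imwrite("pics/e.png",np.hstack(V))
if fm: print(fit(fm,lambda q:pose([box(-70,70,-30,30,77,87)],*q),[.524,-.306,.237],[.005,.005,.05]))
E
```

```text
side [(array([312., 358., 104.,  82.]), 0.65)]
scene [(array([102., 273.,  74.,  80.]), 0.6)]
(array([ 0.52342293, -0.30547511,  0.22447593]), np.float64(0.1506667850770873))
```

View pics/e.png

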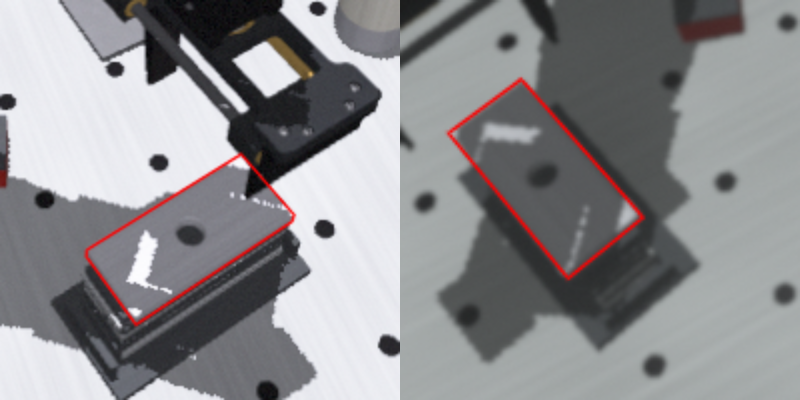

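The plate lies flat and centred on the pile in both views (hole at crop (190,235) and (543,175)), and the gripper is clear. Handing in.

```bash
python3 -c "
from station import bot
print(bot.finish_job())"
```

```text
the job is handed in; nothing more can be done
None
```

I leaned the long plate on the grey rest and released it, took it again by its long sides and lowered it until it touched the pile (about 10 N), then let go and handed in at about 25 s; my last pictures show it flat and within about 1 mm of the pile's middle, but the hand-in returned no verdict.

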